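# Fire the shutter lever of the yellow dive camera

### The arm

A 6-joint arm with a two-finger parallel gripper is mounted at the origin on the work surface. World frame = base frame: x ahead of the robot, y to its left, z up, the work surface at z = 0. Lengths are in m, angles in rad, forces in N, time in s.
With the tool pointing down it reaches from about 0.375 to 0.9 m from the base axis. Payload 3.1 kg.
Tool frame: the origin (TCP) lies at the very end of the fingers, on their centre line; the grasp point (between the pads) lies 19 mm behind it (hold_point_z is the distance from the TCP to the grasp point, in m); z points along the fingers, x is the direction in which the jaws open and shut, and the axes are right-handed (so a half turn about z gives the same grasp; the last joint's range is limited). The gripper opens to 87 mm and grips with 3 to 60 N. Pads are 19 mm wide; open, the fingers measure 117 mm over their backs; the gripper's body (75 mm by 190 mm) begins 51 mm behind the grasp point.
Start: joints at [1.165, 0.527, 1.433, -0, 1.181, -0.178], TCP at [0.14, 0.609, 0.223] pointing down, gripper open.
Joint ranges: [-3.08, 3.08], [-0.75, 2.2], [0.22, 2.44], [-1.43, 4.57], [0, 2.65], [-2.85, 2.85]. Speed limits (rad/s): [2.79, 2.79, 3.14, 3.14, 3.14, 3.14].

### API

Orientations are given as a unit quaternion [x, y, z, w].
In Python, from rig import * gives the robot as it stands.
- The arm moves only by the tool carry_out, never from a script. Its argument "deltas" is a list of rows, each a list of 7 numbers: the closure, from -1 (fully open) to 1 (shut), then the shift along the tool's x, y, z in units of 25 mm (1.0 is 25 mm), then the turn, a rotation vector about the tool's x, y, z in degrees. In form: [[jaw, x, y, z, rx, ry, rz], ...]. A call has 1 to 8 rows; each row is the pose to reach, as a shift and turn from the pose commanded when the call began, along the tool's axes at that moment; what a row does not reach only later rows make up. A row lasts 1/10 s, in which the tool goes at most 50 mm and 8.59 degrees, less where a joint would pass 70% of its speed; a pose out of reach is approached as far as the arm can. A call with a gripper value outside its range is refused whole. The fingers move at their own pace and stop on an object; "force" is the grip in N (left out, the last holds). Time passes only in rows, so rows that repeat a pose let the fingers close. It gives the time, the measured TCP pose, the force and the opening at its end, in the units of the state.
- get_obs(): the state, without advancing time (a new reading comes with each control period).
- camera(name): name is "scene" or "top" or "wrist"; returns (picture, depth): 384x512x3 uint8, red, green, blue; 384x512 float32, m along the optical axis (not along the pixel's ray), 0 where there is no reading.
- camera_info(name): a dict with "mtx" (3x3 intrinsics, pixels), "origin" and "rotation" of the camera in the world. Camera axes: x right, y down, z forward; pixel columns grow to the right and rows downward; lengths in m; the calibration is good to about 2 mm. The wrist camera is an equidistant fisheye: a pixel r from the principal point sees the ray r / f radians off the axis. A picture is of the moment at which its call begins: read the wrist's pose just before it. camera_info takes no time and is no camera call; for the wrist camera it gives the pose at the moment of the call.
- hand_in(): hands the job in, once; it reports no verdict.
Trained networks look in the newest picture that a camera, given by its name, has taken for a name from the list of things; names that differ only in an ending like _2 or _b are one class to them, and where a whole thing is asked for, a point or a joint stands for the part that bears it (a point fixed in the world has none). Each returns a list of dicts, best first, with "score" (0 to 1); they miss things now and then, are a little off and sometimes report something else, mostly with a low value. They report only what shows in the picture. A call takes as long as a camera call. They do not tell look-alikes from the thing itself.
- spot_in(camera, target): "pixel" ([row, column] in pixels, amid what is visible of it).
The state is a dict: "time": time; "q": joint angles; "joint_velocities": joint speeds; "joint_torque": joint torques, N m; "position": TCP position; "tool_rot": TCP orientation; "ft_force": force on the tool from outside, world axes, zero at the start; "moment": the same for the moment, N m; "grip_width": finger opening in m.
Only numpy, scipy, OpenCV 4.12 (cv2) and the standard library are available. Lean on these libraries where they do the work, as an engineer would, in place of code of your own. Each camera call takes 0.05 s, during which the arm holds its last target.

### The job

Before the dive, take a test shot with the yellow dive camera on the saloon table: swing the orange shutter lever on its top all the way to its stop, keep it there for a moment, then let go so that it springs right back. Leave the lever of the blue camera alone.

Things in the scene. Friction and masses are not known exactly. Their poses are not given: they have to be found in the camera images.
- yellow_housing: Yellow dive-camera housing, a box 80 mm deep (x), 182 mm wide over its side latches (y), fixed to the table. Flat top 110 mm above the table; black lens port (80 mm across, 34 mm long) on its -x face. Origin: on the table under the middle of the box, z up. The lever's upright pivot axis is at x = 0, y = +20 mm; a low black dial (9 mm high) is on top at x = +6, y = -52 mm.
- yellow_shutter (a joint): Yellow camera's orange lever, rad: 0 at rest, 0.9 at its hard stop, growing clockwise from above. Arm 12 mm wide, its top 125 mm above the table, 60 mm from pivot to post axis. At rest it points 120 deg counter-clockwise from the housing's +x axis, at the stop 68 deg, so the post moves 54 mm, mainly to the housing's +x. Spring back: 1.2 N at the post at rest, 3 N at the stop.
- yellow_shutter_post (a point): Upright round orange post at the end of the yellow camera's lever, 14 mm in diameter, standing free above the arm for 34 mm, its top 159 mm above the table. This point lies on its axis 141 mm above the table and moves with the lever.
- blue_shutter (a joint): Angle, rad, of the same lever on the otherwise identical blue dive-camera housing standing beside the yellow one (either may be on the left): 0 at rest. To be left alone.
Things that resemble listed ones, but are neither listed nor needed, are in the scene too. What is shaped like the yellow_housing but turquoise is not meant.

How it is judged:
By the outcome, as a careful person would: the job done as asked, in the order asked, and still so for the second after the job is handed in, with the robot touching nothing.
It also fails if it takes over 32 s, if anything falls off the work surface, if the arm or the gripper's body presses on something with over 40 N, if the wrist force passes 120 N, or if a joint passes its speed limit or range.

## Working session

There is one attempt and no reset: what is moved stays moved. The work goes in short steps, Python scripts to look and compute and a tool call to move; the robot and the scene stay as the last step left them, time stands still between calls to the robot, and variables do not carry over. Pictures are saved under pics/ and viewed, and the job is handed in when it is done.

Besides the shell and the picture viewer there is one more tool, called after "Call:" as name(argument=value, ...), one argument or row to a line, values as JSON. carry_out: Moves the arm, as the interface text tells. Its arguments: {"type":"object","properties":{"deltas":{"type":"array"},"force":{"type":"number"}},"required":["deltas"]}

```bash
mkdir -p pics
cat > h.py <<'E'
from rig import *
import numpy as np, cv2
def px2w(cam,r,c,depth,info=None):
    i=info or camera_info(cam); K=np.array(i["mtx"]);d=depth[int(r),int(c)]
    p=np.array([(c-K[0,2])/K[0,0]*d,(r-K[1,2])/K[1,1]*d,d])
    return np.array(i["rotation"])@p+np.array(i["origin"])
E
python3 - <<'E'
from h import *
for n in("scene","top"):
    im,d=camera(n); cv2.imwrite(f"pics/{n}0.png",im[:,:,::-1]); np.savez(f"{n}0.npz",im=im,d=d)
    for t in("yellow_housing","yellow_shutter","yellow_shutter_post"):
        for s in spot_in(n,t): print(n,t,s["score"],s["pixel"],px2w(n,*s["pixel"],d).round(3))
o=get_obs();print(o["time"],o["position"],o["tool_rot"],o["ft_force"])
E
```

```text
Traceback (most recent call last):
  File "h.py", line 6, in px2w
    return np.array(i["rotation"])@p+np.array(i["origin"])
           ~~~~~~~~~~~~~~~~~~~~~~~^~
ValueError: matmul: Input operand 1 has a mismatch in its core dimension 0, with gufunc signature (n?,k),(k,m?)->(n?,m?) (size 3 is different from 4)
```

```bash
python3 - <<'E'
s=open('h.py').read().replace('np.array(i["rotation"])@p','Rotation.from_quat(i["rotation"]).apply(p)').replace("import numpy","from scipy.spatial.transform import Rotation\nimport numpy")
open('h.py','w').write(s)
E
python3 - <<'E'
from h import *
print(camera_info("top"))
for n in("scene","top"):
    im,d=camera(n); cv2.imwrite(f"pics/{n}0.png",im[:,:,::-1]); np.savez(f"{n}0.npz",im=im,d=d)
    for t in("yellow_housing","yellow_shutter","yellow_shutter_post"):
        for s in spot_in(n,t): print(n,t,s["score"],s["pixel"],px2w(n,*s["pixel"],d).round(3))
o=get_obs();print(o["time"],o["position"],o["tool_rot"],o["ft_force"])
E
```

```text
{'mtx': array([[449.50514528,   0.        , 256.50485359],
       [  0.        , 449.50514528, 187.92600001],
       [  0.        ,   0.        ,   1.        ]]), 'origin': array([ 0.26370436, -0.08262673,  1.22835802]), 'rotation': array([ 0.71235169, -0.69852901,  0.04877938, -0.04725322])}
scene yellow_housing 0.97 [200.3, 216.5] [ 0.558 -0.111  0.107]
scene yellow_housing 0.92 [277.8, 370.5] [0.332 0.282 0.11 ]
scene yellow_housing 0.76 [163.0, 291.4] [ 0.311 -0.127  0.114]
scene yellow_shutter 0.76 [189.3, 225.7] [ 0.523 -0.123  0.122]
scene yellow_shutter 0.66 [99.5, 280.4] [ 0.209 -0.369  0.128]
scene yellow_shutter 0.57 [268.9, 394.4] [0.272 0.294 0.122]
scene yellow_shutter 0.47 [149.9, 302.8] [ 0.246 -0.168  0.098]
scene yellow_shutter_post 0.69 [95.2, 272.5] [ 0.2   -0.436  0.092]
scene yellow_shutter_post 0.66 [268.8, 395.2] [0.272 0.296 0.126]
scene yellow_shutter_post 0.65 [152.9, 305.3] [ 0.241 -0.161  0.09 ]
scene yellow_shutter_post 0.62 [188.8, 224.4] [ 0.526 -0.127  0.121]
top yellow_housing 0.92 [148.2, 287.5] [ 0.52  -0.16   0.112]
top yellow_housing 0.89 [237.6, 288.3] [ 0.294 -0.164  0.116]
top yellow_housing 0.89 [253.3, 388.5] [ 0.261 -0.406  0.132]
top yellow_housing 0.87 [227.6, 123.8] [0.311 0.244 0.107]
top yellow_shutter 0.71 [242.9, 277.2] [ 0.28  -0.137  0.127]
top yellow_shutter 0.59 [242.0, 99.7] [0.274 0.295 0.126]
top yellow_shutter 0.58 [147.3, 271.9] [ 0.518 -0.12   0.124]
top yellow_shutter 0.56 [262.5, 378.9] [ 0.238 -0.388  0.111]
top yellow_shutter_post 0.66 [246.9, 274.2] [ 0.271 -0.129  0.126]
top yellow_shutter_post 0.63 [145.9, 274.5] [ 0.522 -0.127  0.126]
top yellow_shutter_post 0.56 [240.4, 97.4] [0.278 0.306 0.113]
top yellow_shutter_post 0.55 [264.8, 377.9] [ 0.232 -0.386  0.106]
0.5 [0.14049338 0.60895996 0.22251275] [ 7.82603761e-01  6.22520160e-01 -5.43311470e-05  4.62743801e-06] [ 0.3055884  -0.78231582 -0.39726491]
```

View pics/scene0.png

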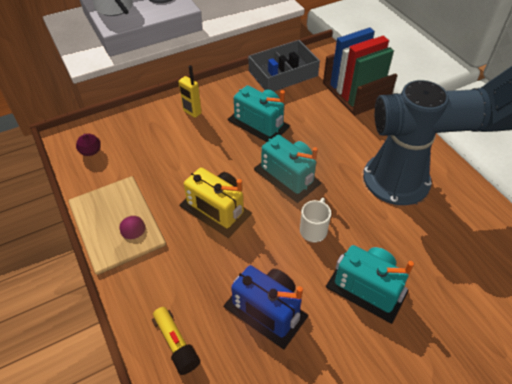

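View pics/top0.png

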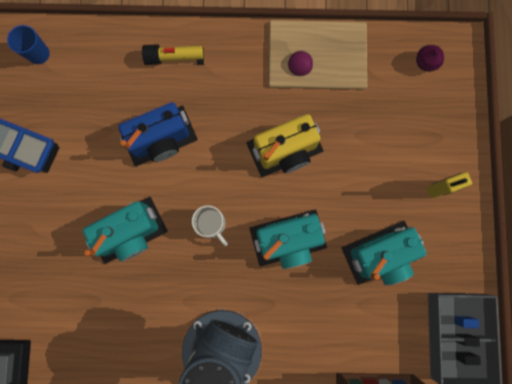

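Run:
```python
from h import *
for n,(r0,r1,c0,c1) in (("top",(100,190,230,340)),("scene",(150,245,165,265))):
    im=np.load(n+"0.npz")["im"]
    cv2.imwrite(f"pics/{n}_crop.png",cv2.resize(im[r0:r1,c0:c1,::-1],None,fx=6,fy=6,interpolation=cv2.INTER_CUBIC))
z=np.load("top0.npz");im,d=z["im"],z["d"]
i=camera_info("top");K=i["mtx"]
hsv=cv2.cvtColor(im,cv2.COLOR_RGB2HSV)
rr,cc=np.mgrid[100:190,230:340]
rr=rr.ravel();cc=cc.ravel();D=d[rr,cc]
P=Rotation.from_quat(i["rotation"]).apply(np.c_[(cc-K[0,2])/K[0,0]*D,(rr-K[1,2])/K[1,1]*D,D])+i["origin"]
H=hsv[rr,cc]
yel=(abs(H[:,0].astype(int)-26)<5)&(H[:,1]>150)&(H[:,2]>90)&(P[:,2]>.1)&(P[:,2]<.125)
org=(H[:,0]<16)&(H[:,1]>170)&(P[:,2]>.112)
top=(P[:,2]>.1)&(P[:,2]<.118)
print(yel.sum(),org.sum(),top.sum())
for m in(yel,top):
    print(cv2.minAreaRect(P[m,:2].astype(np.float32)),np.median(P[m],0),P[m].mean(0))
print(np.c_[rr,cc,H,P.round(3)][org][np.argsort(-P[org,2])][:60])
```

```text
1511 99 1663
((0.5478029251098633, -0.15849438309669495), (0.07888677716255188, 0.1573236584663391), 23.72023582458496) [ 0.54938865 -0.16397917  0.11013339] [ 0.54881129 -0.16083414  0.10997208]
((0.5354501008987427, -0.16503417491912842), (0.11152796447277069, 0.16211387515068054), 24.14996337890625) [ 0.54843864 -0.16368379  0.11005597] [ 0.54813364 -0.16026535  0.10971502]
[[ 1.520e+02  2.670e+02  1.500e+01  1.920e+02  1.630e+02  2.640e-01
  -8.300e-02  1.228e+00]
 [ 1.540e+02  2.650e+02  1.200e+01  1.960e+02  1.680e+02  4.930e-01
  -1.020e-01  1.620e-01]
 [ 1.540e+02  2.670e+02  1.100e+01  1.980e+02  1.820e+02  4.930e-01
  -1.070e-01  1.620e-01]
 [ 1.550e+02  2.680e+02  1.200e+01  1.970e+02  1.810e+02  4.910e-01
  -1.100e-01  1.610e-01]
 [ 1.550e+02  2.690e+02  1.200e+01  1.940e+02  1.790e+02  4.910e-01
  -1.120e-01  1.610e-01]
 [ 1.540e+02  2.660e+02  1.200e+01  1.960e+02  1.780e+02  4.930e-01
  -1.050e-01  1.610e-01]
 [ 1.530e+02  2.670e+02  1.200e+01  1.950e+02  1.780e+02  4.960e-01
  -1.070e-01  1.610e-01]
 [ 1.560e+02  2.660e+02  1.100e+01  1.950e+02  1.710e+02  4.880e-01
 
[... 4160 characters left out ...]
2  1.540e+02  5.130e-01
  -1.150e-01  1.270e-01]
 [ 1.490e+02  2.730e+02  1.200e+01  1.960e+02  1.810e+02  5.140e-01
  -1.230e-01  1.270e-01]
 [ 1.410e+02  2.770e+02  1.100e+01  1.810e+02  9.600e+01  5.340e-01
  -1.330e-01  1.270e-01]
 [ 1.460e+02  2.750e+02  1.100e+01  1.960e+02  1.820e+02  5.210e-01
  -1.280e-01  1.260e-01]
 [ 1.470e+02  2.740e+02  1.100e+01  1.960e+02  1.810e+02  5.190e-01
  -1.250e-01  1.260e-01]
 [ 1.470e+02  2.730e+02  1.100e+01  1.970e+02  1.760e+02  5.190e-01
  -1.230e-01  1.260e-01]
 [ 1.410e+02  2.760e+02  1.200e+01  1.840e+02  1.190e+02  5.340e-01
  -1.300e-01  1.260e-01]
 [ 1.450e+02  2.730e+02  1.300e+01  1.930e+02  1.470e+02  5.240e-01
  -1.230e-01  1.260e-01]]
```

View pics/top_crop.png

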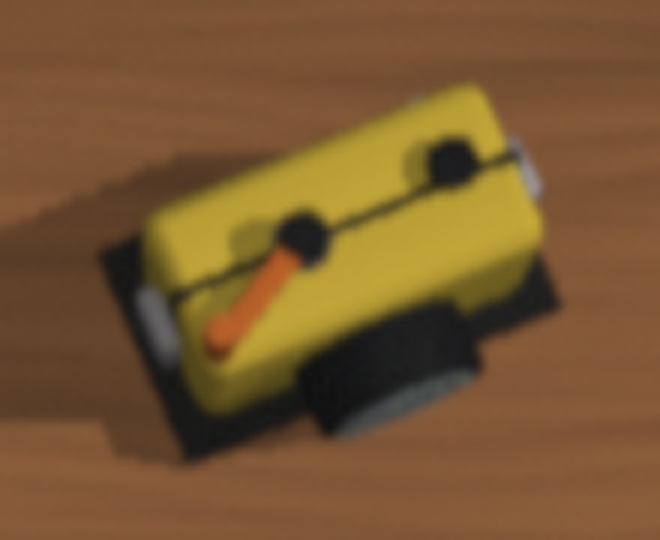

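View pics/scene_crop.png

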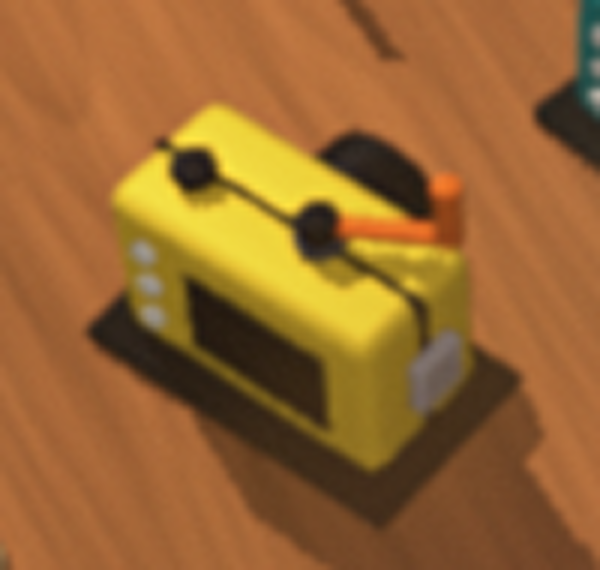

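The yellow camera is the only yellow one (top 148,287). The blue one is at top (135,157). The turquoise look-alikes are at (230,123), (238,288) and (253,388), and they're not meant. The post measures (0.492, -0.106, 0.16), which agrees with the housing model: centre (0.548, -0.159), yaw 23.7°. The crop shows the lever at rest. Next I'll plan the approach with closed fingers from the robot's side.

```bash
cat >> h.py <<'E'
def plan(p,yaw_y=None,tilt=True):
    """row (units 25mm / deg) from the present pose to position p, tool down, tool y at yaw_y deg"""
    o=get_obs();R=Rotation.from_quat(o["tool_rot"])
    s=R.inv().apply(np.array(p)-o["position"])/.025
    if yaw_y is None: rv=np.zeros(3)
    else:
        a=np.radians(yaw_y);y=np.array([np.cos(a),np.sin(a),0]);z=np.array([0,0,-1.]);x=np.cross(y,z)
        rv=(R.inv()*Rotation.from_matrix(np.c_[x,y,z])).as_rotvec(degrees=True)
    print("t",round(o["time"],2),"F",o["ft_force"].round(2),"pos",o["position"].round(4),"row",s.round(2),rv.round(1))
E
python3 - <<'E'
from h import *
plan([.42,.22,.25],-152); plan([.463,-.1205,.23],-152)
E
```

```text
t 0.5 F [ 0.31 -0.78 -0.4 ] pos [0.1405 0.609  0.2225] row [-12.64  14.39  -1.1 ] [  0.   0. 139.]
t 0.5 F [ 0.31 -0.78 -0.4 ] pos [0.1405 0.609  0.2225] row [-25.53  19.13  -0.3 ] [  0.   0. 139.]
```

Call:
carry_out(
  deltas=[
    [1, -2, 2.3, -1.1, 0, 0, 8],
    [1, -4, 4.6, -1.1, 0, 0, 16],
    [1, -5.5, 6.3, -1.1, 0, 0, 24],
    [1, -7, 8, -1.1, 0, 0, 32],
    [1, -8.5, 9.7, -1.1, 0, 0, 40],
    [1, -10, 11.4, -1.1, 0, 0, 48],
    [1, -11.5, 13.1, -1.1, 0, 0, 56],
    [1, -12.6, 14.4, -1.1, 0, 0, 64],
  ],
  force=30,
)

```text
time: 1.3
position: [0.3734, 0.2855, 0.2502]
tool_rot: [0.994, 0.11, 0.001, -0.0]
ft_force: [1.1, 0.2, -0.2]
grip_width: 0.0313
```

Run:
```python
from h import *
plan([.463,-.1205,.23],-152)
```

```text
t 1.3 F [ 1.08  0.17 -0.17] pos [0.3734 0.2855 0.2502] row [-0.07 16.63  0.8 ] [-0.1 -0.  74.7]
```

Call:
carry_out(
  deltas=[
    [1, 0, 2, 0, 0, 0, 8],
    [1, 0, 4, 0, 0, 0, 16],
    [1, 0, 6, 0, 0, 0, 24],
    [1, 0, 8, 0, 0, 0, 32],
    [1, 0, 10, 0, 0, 0, 40],
    [1, 0, 12, 0, 0, 0, 48],
    [1, 0, 13.5, 0, 0, 0, 56],
    [1, 0, 14.5, 0, 0, 0, 64],
  ],
)

```text
time: 2.1
position: [0.4549, -0.0691, 0.2501]
tool_rot: [0.901, -0.434, 0.001, 0.0]
ft_force: [0.1, 0.6, 0.0]
grip_width: 0.0002
```

Run:
```python
from h import *
plan([.463,-.1205,.23],-152)
```

```text
t 2.1 F [0.14 0.57 0.  ] pos [ 0.4549 -0.0691  0.2501] row [1.81 1.03 0.81] [-0.  -0.1 10.5]
```

Call:
carry_out(
  deltas=[
    [1, 1, 0.5, 0.4, 0, 0, 5],
    [1, 1.6, 0.9, 0.6, 0, 0, 8],
    [1, 1.6, 0.9, 0.8, 0, 0, 8],
    [1, 1.6, 0.9, 0.8, 0, 0, 8],
    [1, 1.6, 0.9, 0.8, 0, 0, 8],
  ],
)

```text
time: 2.6
position: [0.4613, -0.1102, 0.2298]
tool_rot: [0.871, -0.492, -0.0, -0.0]
ft_force: [0.4, -0.2, -0.4]
grip_width: 0.0008
```

Run:
```python
from h import *
im,d=camera("wrist"); cv2.imwrite("pics/w1.png",im[:,:,::-1])
im,d=camera("scene"); cv2.imwrite("pics/s1.png",cv2.resize(im[100:260,130:350,::-1],None,fx=3,fy=3,interpolation=cv2.INTER_CUBIC))
plan([.463,-.1205,.137],-152)
```

```text
t 2.7 F [ 0.32 -0.32  0.62] pos [ 0.4617 -0.1102  0.2301] row [0.38 0.17 3.72] [-0.  -0.   3.1]
```

View pics/w1.png

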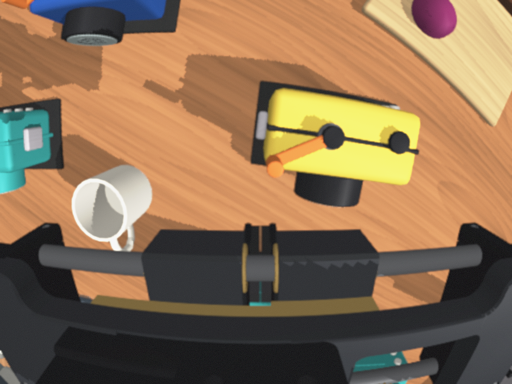

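View pics/s1.png

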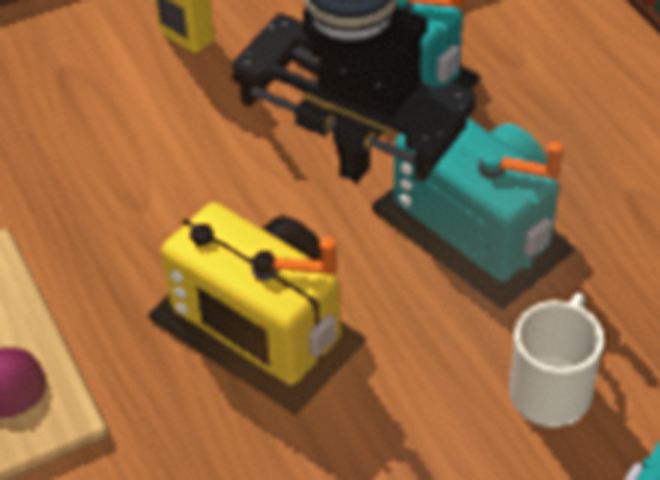

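The wrist view shows the yellow camera's post at (165,277), straight ahead of the closed fingers. Next I lower them behind it.

Call:
carry_out(
  deltas=[
    [1, 0.4, 0.2, 1, 0, 0, 3],
    [1, 0.4, 0.2, 2, 0, 0, 3],
    [1, 0.4, 0.2, 3, 0, 0, 3],
    [1, 0.4, 0.2, 3.7, 0, 0, 3],
    [1, 0.4, 0.2, 3.7, 0, 0, 3],
    [1, 0.4, 0.2, 3.7, 0, 0, 3],
  ],
)

```text
time: 3.3
position: [0.4629, -0.122, 0.1377]
tool_rot: [0.857, -0.515, 0.0, -0.0]
ft_force: [-0.6, 0.7, 0.1]
grip_width: 0.0004
```

Run:
```python
from h import *
im,d=camera("scene"); cv2.imwrite("pics/s2.png",cv2.resize(im[100:260,130:350,::-1],None,fx=3,fy=3,interpolation=cv2.INTER_CUBIC))
u=np.array([.883,.469,0]);piv=np.array([.540,-.141,.137])
for th in (0,.3,.6,.9):
    a=np.radians(143.7)-th
    plan(piv+.06*np.array([np.cos(a),np.sin(a),0])-u*.0165)
```

```text
t 3.35 F [0.03 0.14 0.36] pos [ 0.4633 -0.1223  0.1382] row [-0.06 -0.66  0.05] [0. 0. 0.]
t 3.35 F [0.03 0.14 0.36] pos [ 0.4633 -0.1223  0.1382] row [-0.27 -1.34  0.05] [0. 0. 0.]
t 3.35 F [0.03 0.14 0.36] pos [ 0.4633 -0.1223  0.1382] row [-0.27 -2.06  0.05] [0. 0. 0.]
t 3.35 F [0.03 0.14 0.36] pos [ 0.4633 -0.1223  0.1382] row [-0.06 -2.74  0.05] [0. 0. 0.]
```

View pics/s2.png

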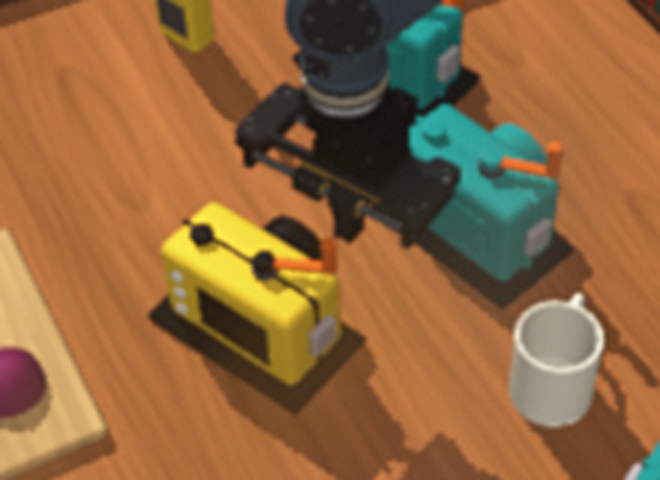

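Call:
carry_out(
  deltas=[
    [1, -0.1, -0.5, 0, 0, 0, 0],
    [1, -0.15, -0.8, 0, 0, 0, 0],
    [1, -0.2, -1.1, 0, 0, 0, 0],
    [1, -0.27, -1.4, 0, 0, 0, 0],
    [1, -0.27, -1.7, 0, 0, 0, 0],
    [1, -0.27, -2.0, 0, 0, 0, 0],
    [1, -0.2, -2.2, 0, 0, 0, 0],
    [1, -0.2, -2.4, 0, 0, 0, 0],
  ],
)

```text
time: 4.15
position: [0.5136, -0.0898, 0.137]
tool_rot: [0.857, -0.515, -0.0, 0.0]
ft_force: [-3.3, -0.9, -1.8]
grip_width: 0.0007
```

Call:
carry_out(
  deltas=[
    [1, 0.05, -0.1, 0, 0, 0, 0],
    [1, 0.05, -0.2, 0, 0, 0, 0],
    [1, 0.05, -0.2, 0, 0, 0, 0],
  ],
)

```text
time: 4.45
position: [0.5186, -0.0889, 0.1371]
tool_rot: [0.857, -0.515, 0.0, 0.0]
ft_force: [-2.5, -1.5, -1.4]
grip_width: 0.0006
```

Run:
```python
from h import *
im,d=camera("scene"); cv2.imwrite("pics/s3.png",cv2.resize(im[100:260,130:350,::-1],None,fx=3,fy=3,interpolation=cv2.INTER_CUBIC))
plan([.540-.0022-.883*.0165,-.141+.06-.469*.0165,.137],-152)
```

```text
t 4.5 F [-3.06 -1.62 -1.2 ] pos [ 0.5183 -0.089   0.1372] row [ 0.08 -0.18  0.01] [ 0. -0.  0.]
```

View pics/s3.png

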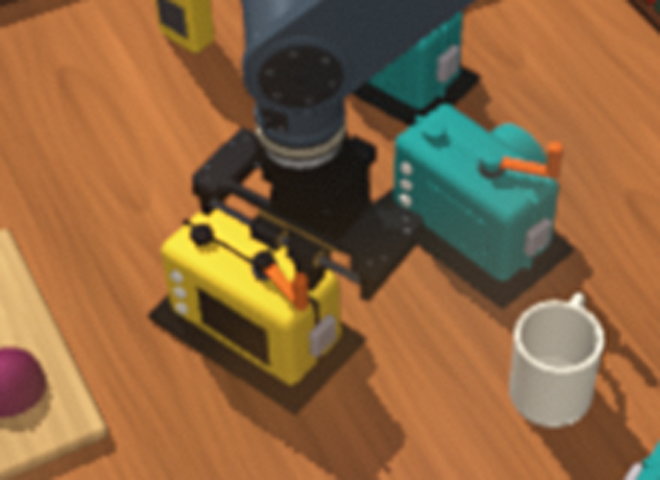

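The lever is moving with the fingers, with the post now at scene crop (300,290). The force is still spring-level, so I continue in small steps until I feel the stop.

Call:
carry_out(
  deltas=[
    [1, 0.05, -0.1, 0, 0, 0, 0],
    [1, 0.08, -0.18, 0, 0, 0, 0],
    [1, 0.08, -0.18, 0, 0, 0, 0],
  ],
)

```text
time: 4.8
position: [0.5232, -0.0881, 0.1372]
tool_rot: [0.857, -0.515, -0.0, -0.0]
ft_force: [-2.2, 0.3, -1.1]
grip_width: 0.0002
```

Call:
carry_out(
  deltas=[
    [1, 0, -0.05, 0, 0, 0, 0],
    [1, 0, -0.08, 0, 0, 0, 0],
    [1, 0, -0.08, 0, 0, 0, 0],
  ],
)

```text
time: 5.1
position: [0.5239, -0.0879, 0.1372]
tool_rot: [0.857, -0.515, -0.001, 0.001]
ft_force: [-4.7, -3.1, -1.3]
grip_width: 0.0007
```

Call:
carry_out(
  deltas=[
    [1, 0, -0.06, 0, 0, 0, 0],
    [1, 0, -0.1, 0, 0, 0, 0],
    [1, 0, -0.1, 0, 0, 0, 0],
  ],
)

```text
time: 5.4
position: [0.5243, -0.0877, 0.1371]
tool_rot: [0.858, -0.514, -0.002, 0.003]
ft_force: [-9.5, -7.0, 1.5]
grip_width: 0.0001
```

The fingers have stalled and the force is up to about 12 N, so the lever is at its stop. I hold there and check with a picture.

Call:
carry_out(
  deltas=[
    [1, 0, 0, 0, 0, 0, 0],
    [1, 0, 0, 0, 0, 0, 0],
    [1, 0, 0, 0, 0, 0, 0],
    [1, 0, 0, 0, 0, 0, 0],
    [1, 0, 0, 0, 0, 0, 0],
    [1, 0, 0, 0, 0, 0, 0],
    [1, 0, 0, 0, 0, 0, 0],
    [1, 0, 0, 0, 0, 0, 0],
  ],
)

```text
time: 6.2
position: [0.5242, -0.0877, 0.1371]
tool_rot: [0.858, -0.514, -0.002, 0.003]
ft_force: [-9.0, -7.0, 1.3]
grip_width: 0.0
```

Run:
```python
from h import *
im,d=camera("scene"); cv2.imwrite("pics/s4.png",cv2.resize(im[150:245,165:265,::-1],None,fx=6,fy=6,interpolation=cv2.INTER_CUBIC))
m=cv2.inRange(cv2.cvtColor(im,cv2.COLOR_RGB2HSV),(0,170,90),(15,255,255))[150:245,165:265]
r,c=np.nonzero(m);P=np.array([px2w("scene",a+150,b+165,d) for a,b in zip(r,c)])
k=(P[:,2]>.14)&(P[:,2]<.17);print(k.sum(),P[k].mean(0) if k.any() else 0, "expected post at stop (.538,-.081)")
plan([.45,-.125,.137])
```

```text
37 [ 0.53742601 -0.0770676   0.1540389 ] expected post at stop (.538,-.081)
t 6.25 F [-9.22 -7.76  1.09] pos [ 0.5242 -0.0877  0.1371] row [-0.08  3.32  0.03] [0. 0. 0.]
```

View pics/s4.png

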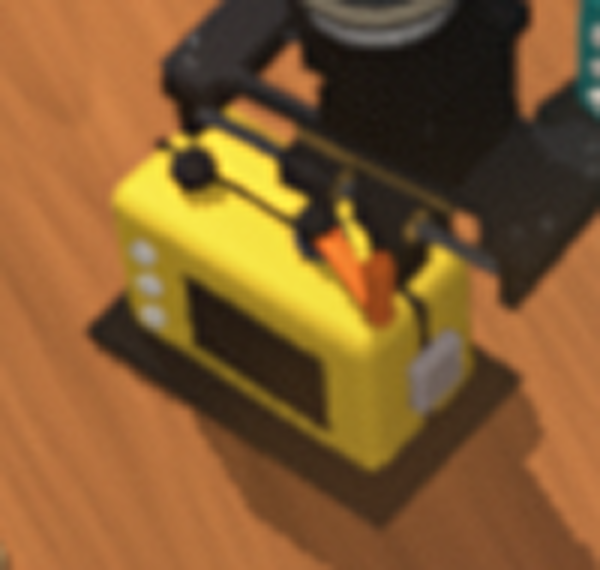

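The picture shows the lever swung round: the post is at (0.537, -0.077), against an expected stop position of (0.538, -0.081). I've held it about 1 s, so now I let go by backing straight off, then raise the tool.

Call:
carry_out(
  deltas=[
    [1, 0, 1.2, 0, 0, 0, 0],
    [1, 0, 2.6, 0, 0, 0, 0],
    [1, 0, 3.4, 0, 0, 0, 0],
    [1, 0, 3.4, -1, 0, 0, 0],
    [1, 0, 3.4, -2.5, 0, 0, 0],
    [1, 0, 3.4, -4, 0, 0, 0],
    [1, 0, 3.4, -4, 0, 0, 0],
    [1, 0, 3.4, -4, 0, 0, 0],
  ],
)

```text
time: 7.05
position: [0.4539, -0.1267, 0.2388]
tool_rot: [0.857, -0.515, 0.003, -0.0]
ft_force: [-0.8, 0.2, -0.3]
grip_width: 0.0003
```

Run:
```python
from h import *
im,d=camera("scene"); cv2.imwrite("pics/s5.png",cv2.resize(im[150:350,165:345,::-1],None,fx=3,fy=3,interpolation=cv2.INTER_CUBIC))
im0=np.load("scene0.npz")["im"]
for (a,b,c,e) in ((150,245,165,265),(255,345,220,315)):
  for I in(im0,im):
    m=cv2.inRange(cv2.cvtColor(I,cv2.COLOR_RGB2HSV),(0,170,90),(15,255,255))[a:b,c:e]
    r,q=np.nonzero(m);print(len(r),r.mean()+a,q.mean()+c)
plan([.46,-.12,.23])
```

```text
2229 192.71646478241365 199.8591296545536
1056 194.44602272727272 202.93560606060606
546 310.6300366300366 281.54212454212455
318 306.2641509433962 286.4874213836478
t 7.1 F [-0.99  0.62 -0.46] pos [ 0.4528 -0.1261  0.2375] row [-0.08 -0.37  0.3 ] [0. 0. 0.]
```

View pics/s5.png

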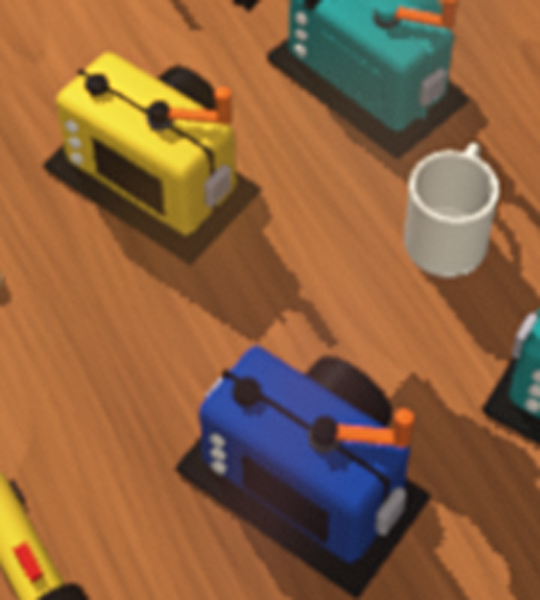

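The yellow lever looks to be back at rest, with its post at crop (223,95), and the blue lever looks unchanged. I'll put a number on that before handing in.

Run:
```python
from h import *
im,d=camera("scene"); z=np.load("scene0.npz")
for n,(a,b,c,e) in {"yellow":(170,215,205,255),"blue":(275,315,265,310)}.items():
  for I,D in((z["im"],z["d"]),(im,d)):
    m=cv2.inRange(cv2.cvtColor(I,cv2.COLOR_RGB2HSV),(0,170,90),(15,255,255))[a:b,c:e]
    r,q=np.nonzero(m);P=np.array([px2w("scene",x+a,y+c,D) for x,y in zip(r,q)])
    k=(P[:,2]>.135)&(P[:,2]<.17);print(n,k.sum(),P[k].mean(0).round(4))
o=get_obs();print(o["time"],o["position"],o["ft_force"],abs(o["joint_velocities"]).max())
hand_in()
```

```text
yellow 42 [ 0.492  -0.103   0.1519]
yellow 45 [ 0.4922 -0.1028  0.1504]
blue 54 [0.5154 0.2463 0.1527]
blue 54 [0.5151 0.2463 0.1529]
7.15 [ 0.45208993 -0.1258049   0.2367249 ] [-0.17738491 -0.71883452 -0.7272791 ] 0.018768774278538486
the job is handed in; nothing more can be done
```

The test shot is taken, and the job was handed in at about 7.2 s. With closed fingers I pushed the yellow camera's shutter lever to its stop, held it there for about 0.9 s, then backed off, raised the tool clear and let the lever spring back.

- **At the stop:** the fingers stalled and the force rose from about 3 N to about 12 N. The post measured (0.537, -0.077), against an expected (0.538, -0.081).
- **After release:** the yellow post is back within 0.3 mm in x and y of where it started, (0.4922, -0.1028) against (0.4920, -0.1030).
- **Blue camera:** its lever did not move, to within 0.3 mm.
- **Robot:** the tool ended about 80 mm above the post, with the force reading back at noise level.

My first numeric check after the release was no use because its orange mask also picked up the wood. A tighter mask limited by height gave the positions above. No checks disagreed.

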